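Mark the round bin tag with the hand punch

TASK

Take the round-footed steel marking punch off its rubber pad and press it squarely onto the middle of the round aluminium tag, firmly enough to sink the tag's sprung bed nearly all the way for about a second, without ramming it or sliding on the tag. Lift the punch straight up off the tag, then stand it upright back on the middle of its own rubber pad and let go. Do not touch the fixtures of the square and oblong tags with the punch.

Things in the scene. Friction and masses are not known exactly. Their poses are not given: they have to be found in the camera images.
- punch_mid (a point): Centre of the loose steel marking punch, upright on its pad: 70 mm tall, 0.28 kg, round foot 30 mm diameter x 10 mm, then a smooth round handle 26 mm diameter with a slightly domed top. The point is on the axis, 35 mm above the foot's flat underside; z points up the axis. Grip it here from above. The similar punch with square foot and handle, on a second pad, is not wanted.
- round_tag (a point): Middle of the upper face of the round aluminium tag (50 mm diameter), fixed on a sprung dark steel bed (60 mm square) in a fixed black fixture (80 mm square, 30 mm high). At rest this level face is 44 mm above the table; the point sinks with the bed. Two like fixtures with a square tag (44 mm) and an oblong tag (26 x 56 mm) are not wanted.
- round_bed (a joint): How far the sprung bed under the round tag is pressed down, in m: 0 at rest, 0.008 at the hard stop. It starts to yield at about 3 N and takes about 7 N at 5 mm, 9.5 N at the stop; it springs back by itself.
- round_pad: The round punch's rest: flat square black rubber pad, 70 mm square, 8 mm thick, fixed to the table. Origin at the centre of its underside (table height). The punch starts on it, near its middle; an identical pad carries the square punch.
Mind the look-alikes: they are no part of the job. Leave any orange look-alike of the part that bears punch_mid alone.

How it is judged:
By the outcome, as a careful person would: the job done as asked, in the order asked, and still so for the second after the job is handed in, with the robot touching nothing.
It also fails if it takes over 56 s, if anything falls off the work surface, if the arm or the gripper's body presses on something with over 40 N, if the wrist force passes 120 N, or if a joint passes its speed limit or range.

ROBOT

A 7-joint arm with a two-finger parallel gripper is mounted at the origin on the work surface. World frame = base frame: x ahead of the robot, y to its left, z up, the work surface at z = 0. Lengths are in m, angles in rad, forces in N, time in s.
With the tool pointing down it reaches from about 0.4 to 0.85 m from the base axis. Payload 4.5 kg.
Tool frame: the origin (TCP) lies between the finger pads; the fingertips stand robot.tip_extent ahead of it and the grasp point (between the pads) lies 11 mm behind it (robot.tip_extent is the distance from the TCP to the fingertips, in m); z points along the fingers, y is the line along which they close (so a half turn about z gives the same grasp; the last joint's range is limited). The gripper opens to 88 mm and grips with 3 to 60 N. Pads are 18 mm wide; open, the fingers measure 123 mm over their backs; the gripper's body (75 mm by 187 mm) begins 45 mm behind the grasp point.
Start: joints at [1.19, 0.689, -0.195, 1.565, 0.157, 0.902, -0.215], TCP at [0.252, -0.572, 0.247] pointing down, gripper open.
Joint ranges: [-3.01, 3.01], [-0.46, 2.08], [-1.47, 1.51], [0.13, 2.56], [-1, 4.14], [0.04, 2.09], [-2.66, 2.66]. Speed limits (rad/s): [2.57, 2.57, 3.14, 3.14, 3.14, 3.14, 3.14].

INTERFACE

Orientations are given as a unit quaternion [x, y, z, w].
In Python, from station import robot, hand, solver, vision gives the robot as it stands. The module is installed in compiled form; this text tells all that it offers. Calls block until the motion is done:
- robot.move_ptp(position, orientation): joint-space move of the TCP to a pose.
- robot.servo_line(position, rot=None, rate=0.15): straight line of the TCP; rot=None keeps the orientation; rate is the mean speed in m/s.
- robot.move_j(angles): joint-space move.
- hand.grip(opening, grasp_force=None): finger opening in m; grasp_force is the grip in N (None keeps the last); returns when the fingers have stopped.
- robot.dwell(seconds).
- solver.ik(position, orientation): joint angles nearest the present ones, or None.
- robot.get_obs(): the state.
- vision.snapshot(name): name is "side" or "top" or "wrist"; returns (picture, depth): 480x640x3 uint8, red, green, blue; 480x640 float32, m along the optical axis (not along the pixel's ray), 0 where there is no reading.
- vision.camera_info(name): a dict with "fovy" (degrees; the focal length in pixels is half the picture's height over the tangent of half this angle, whatever the lens; pixels are square), "cx", "cy" (the principal point, pixels), "k1" (the pictures are not rectified: a ray, as slopes to the right and down, at radius r is drawn at 1 + k1 r^2 times it, then the intrinsics apply), "R" (3x3) and "t" (3): a world point X has camera coordinates R X + t. Camera axes: x right, y down, z forward; pixel columns grow to the right and rows downward; lengths in m; the calibration is good to about 2 mm. A picture is of the moment at which its call begins: read the wrist's pose just before it. camera_info takes no time and is no camera call; for the wrist camera it gives the pose at the moment of the call.
A pose or a line that the arm cannot do raises robot.Unreachable and nothing moves.
- robot.job_done(): hands the job in; it is judged then, once.
The state is a dict: "t": time; "joint_pos": joint angles; "dq": joint speeds; "effort": joint torques, N m; "tool_pos": TCP position; "tcp_rot": TCP orientation; "ft_force": force on the tool from outside, world axes, zero at the start; "torque": the same for the moment, N m; "grip_width": finger opening in m; "grasp_force": force on a finger pad.
Only numpy, scipy, OpenCV 4.12 (cv2) and the standard library are available. Lean on these libraries where they do the work, as an engineer would, in place of code of your own. Each camera call takes 0.05 s, during which the arm holds its last target. There are 200 camera calls.

## Working session

There is one attempt and no reset: what is moved stays moved. The work goes in short steps, each a Python script; the robot and the scene stay as the last script left them, time stands still between calls to the robot, and variables do not carry over. Pictures are saved under pics/ and viewed, at most 10 in all, crops included, and the job is handed in when it is done.

```bash
mkdir -p pics
cat > h.py <<'E'
import numpy as np, cv2
from station import robot, hand, solver, vision
def snap(n,f=None):
    ci=vision.camera_info(n); p,d=vision.snapshot(n)
    if f: cv2.imwrite('pics/'+f,cv2.cvtColor(p,cv2.COLOR_RGB2BGR))
    return p,d,ci
def ray(ci,u,v):
    f=240/np.tan(np.radians(ci['fovy'])/2)
    K=np.array([[f,0,ci['cx']],[0,f,ci['cy']],[0,0,1.]])
    q=cv2.undistortPoints(np.array([[[u,v]]],float),K,np.array([ci['k1'],0,0,0.]))[0,0]
    R=np.array(ci['R']);t=np.array(ci['t'])
    return -R.T@t, R.T@np.array([q[0],q[1],1])
def on_z(ci,u,v,z):
    o,d=ray(ci,u,v); return o+d*(z-o[2])/d[2]
def at_depth(ci,u,v,dep):
    o,d=ray(ci,u,v); return o+d*dep
E
python3 - <<'E'
from h import *
for n in('top','side'):
    p,d,ci=snap(n,n+'1.png'); np.save(n+'d.npy',d)
    print(n,ci)
o=robot.get_obs();print(o['t'],o['tool_pos'],o['tcp_rot'],robot.tip_extent,o['ft_force'])
E
```

```text
top {'fovy': 48.50673511973383, 'cx': 318.217761601752, 'cy': 241.30029184877873, 'k1': -0.08351546747872318, 'R': array([[-0.00445208, -0.99998634,  0.0027382 ],
       [-0.99486006,  0.00415222, -0.10117418],
       [ 0.10116143, -0.00317456, -0.99486496]]), 't': array([0.0136013 , 0.53677512, 1.09350727])}
side {'fovy': 50.066764968494184, 'cx': 323.09513852859493, 'cy': 242.14950307315308, 'k1': -0.08078082970389697, 'R': array([[-0.99952135, -0.02873165, -0.01147046],
       [-0.0149495 ,  0.77317991, -0.63401052],
       [ 0.02708489, -0.63353557, -0.77323935]]), 't': array([0.51288134, 0.01388784, 0.93616095])}
0.1 [ 0.25162373 -0.57154272  0.24603522] [ 9.78561681e-01  2.05952513e-01 -2.17496632e-04 -7.43301331e-04] 0.008 [ 0.48626371 -0.0276573   0.50760969]
```

View pics/top1.png

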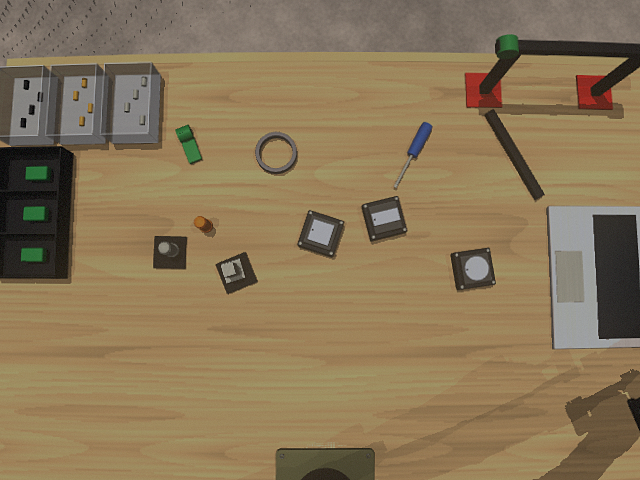

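View pics/side1.png

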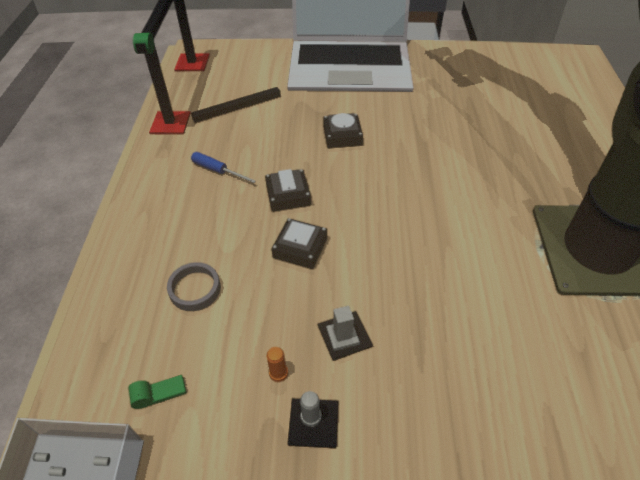

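Candidates in top view for the punch: the round steel punch at (168,249), the square punch at (233,269) and the orange look-alike at (202,223). I choose (168,249). For the tag there are the round one at (477,268), square at (321,232) and oblong at (385,217). I choose (477,268). Next I measure both and check the choice in a crop.

Run:
```python
from h import *
im=cv2.imread('pics/top1.png'); ci=vision.camera_info('top')
a=cv2.resize(im[225:285,140:265],(600,288),interpolation=cv2.INTER_CUBIC)
b=cv2.resize(im[238:300,440:515],(348,288),interpolation=cv2.INTER_CUBIC)
b=cv2.copyMakeBorder(b,0,0,0,252,cv2.BORDER_CONSTANT)
cv2.imwrite('pics/crop1.png',np.vstack([a,b]))
g=cv2.cvtColor(im,cv2.COLOR_BGR2HSV)
def comp(mask,x0,y0,x1,y1):
    m=np.zeros_like(mask);m[y0:y1,x0:x1]=mask[y0:y1,x0:x1]
    c=max(cv2.findContours(m,0,2)[0],key=cv2.contourArea);return c
dark=(g[...,2]<90).astype(np.uint8)*255; lt=((g[...,2]>110)&(g[...,1]<50)).astype(np.uint8)*255
c=comp(dark,145,228,195,280);r=cv2.minAreaRect(c);print('pad',r,on_z(ci,*r[0],.008))
bp=cv2.boxPoints(r);print([on_z(ci,*q,.008)[:2].round(4) for q in bp])
c=comp(lt,455,245,500,295);r=cv2.fitEllipse(c);print('tag',r,on_z(ci,*r[0],.044))
c=comp(lt,150,230,190,268);r=cv2.fitEllipse(c);print('punch',r,cv2.boundingRect(c),on_z(ci,*r[0],.07))
d=np.load('topd.npy')
for u,v in((165,248),(170,265),(477,268)): print(at_depth(ci,u,v,d[v,u]))
```

```text
pad ((169.5, 252.0), (32.0, 33.0), 90.0) [0.51701065 0.33081506 0.008     ]
[array([0.5518, 0.3677]), array([0.5514, 0.2957]), array([0.4825, 0.2943]), array([0.4827, 0.3659])]
tag ((476.3281555175781, 267.9112243652344), (22.896940231323242, 23.777751922607422), 167.35089111328125) [ 0.47813283 -0.31716512  0.044     ]
punch ((163.44500732421875, 247.31951904296875), (9.835315704345703, 10.06229019165039), 132.0861358642578) (158, 242, 11, 11) [0.52148663 0.32623716 0.07      ]
[0.51966685 0.32166244 0.0746475 ]
[0.48909141 0.32928351 0.00735073]
[ 0.47793278 -0.31854402  0.04411404]
```

View pics/crop1.png

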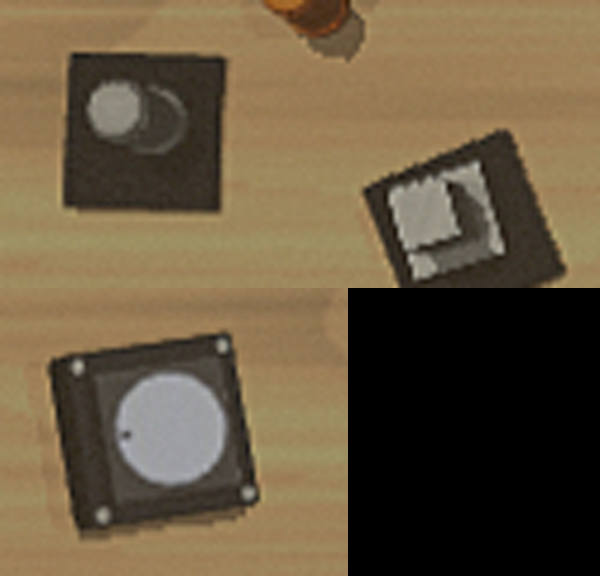

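The crop shows what I wanted: a round handle on a round foot on its own pad at (168,249), and the round tag at (476,268). I go above the pad for a close look.

Run:
```python
from h import *
from scipy.spatial.transform import Rotation as Rn
for yaw in (0,45,90,-45,-90,135):
    q=(Rn.from_euler('z',yaw,degrees=True)*Rn.from_quat([1,0,0,0])).as_quat()
    s=[solver.ik(p,q) for p in ([.515,.328,.032],[.515,.328,.2],[.478,-.317,.2],[.478,-.317,.06])]
    print(yaw,[None if x is None else np.round(x,2) for x in s])
robot.move_ptp([.478,-.317,.22],[1,0,0,0])
p,d,ci=snap('wrist','w_tag.png'); np.save('w_tag.npy',ci,allow_pickle=True); print(ci['R'],-ci['R'].T@ci['t'],robot.get_obs()['tool_pos'],robot.get_obs()['t'])
robot.move_ptp([.490,.326,.22],[1,0,0,0])
p,d,ci=snap('wrist','w_pad.png'); np.save('w_pad.npy',ci,allow_pickle=True); print(-ci['R'].T@ci['t'],robot.get_obs()['t'])
hst=np.hstack([cv2.resize(cv2.imread('pics/'+f),(400,300)) for f in('w_tag.png','w_pad.png')]);cv2.imwrite('pics/w12.png',hst)
```

```text
0 [array([-0.94,  1.06,  0.55,  1.76, -0.93,  0.61, -1.38]), array([-0.72,  0.73,  0.15,  1.67, -0.14,  0.75, -2.08]), array([ 0.53,  0.68, -0.05,  1.78,  0.04,  0.69, -1.11]), array([ 0.52,  0.9 , -0.03,  1.85,  0.05,  0.39, -1.12])]
45 [array([-0.85,  1.02,  0.38,  1.75, -0.71,  0.51, -0.79]), array([-0.57,  0.72, -0.13,  1.66,  0.12,  0.76, -1.54]), array([ 0.65,  0.69, -0.24,  1.77,  0.23,  0.71, -0.5 ]), array([ 0.59,  0.9 , -0.14,  1.85,  0.28,  0.41, -0.55])]
90 [array([-0.77,  0.99,  0.22,  1.75, -0.44,  0.45, -0.24]), array([-0.43,  0.74, -0.38,  1.65,  0.35,  0.81, -0.96]), array([ 0.76,  0.71, -0.44,  1.76,  0.41,  0.76,  0.11]), array([ 0.66,  0.91, -0.26,  1.85,  0.48,  0.45,  0.05])]
-45 [array([-0.95,  1.07,  0.58,  1.76, -0.97,  0.63, -2.14]), array([-0.88,  0.77,  0.43,  1.68, -0.42,  0.79, -2.61]), array([ 0.4 ,  0.69,  0.17,  1.78, -0.18,  0.68, -1.68]), array([ 0.44,  0.91,  0.11,  1.86, -0.23,  0.39, -1.63])]
-90 [array([-0.06,  1.32, -1.26,  1.71,  1.35,  1.24,  1.45]), array([-0.05,  1.02, -1.26,  1.63,  1.01,  1.27,  1.63]), array([ 0.27,  0.72,  0.4 ,  1.79, -0.4 ,  0.72, -2.25]), array([ 0.35,  0.93,  0.28,  1.86, -0.55,  0.43, -2.12])]
135 [array([-0.68,  0.98,  0.07,  1.74, -0.15,  0.43,  0.28]), array([-0.31,  0.78, -0.61,  1.65,  0.55,  0.89, -0.35]), array([ 0.88,  0.75, -0.66,  1.76,  0.59,  0.84,  0.73]), array([ 0.75,  0.93, -0.43,  1.84,  0.72,  0.54,  0.62])]
[[-0.00168451 -0.99999697  0.00179538]
 [-0.96470385  0.00209783  0.26332886]
 [-0.26333183 -0.00128843 -0.96470446]] [ 0.54349246 -0.31804672  0.35804031] [ 0.47703915 -0.31884436  0.22008055] 1.4417
[0.55705752 0.32503156 0.35809821] 3.7833
```

View pics/w12.png

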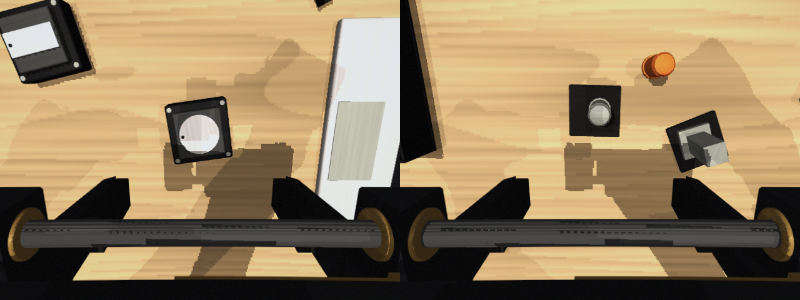

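Wrist views, in half-size pixels: on the left the round tag is at (200,134). On the right the punch is at (599,112) on its pad at (594,110), with orange at (658,64) and the square punch at (705,145) well clear. Next I measure at full resolution.

```bash
cat > m.py <<'E'
from h import *
def comp(mask,x0,y0,x1,y1):
    m=np.zeros_like(mask);m[y0:y1,x0:x1]=mask[y0:y1,x0:x1]
    m=cv2.morphologyEx(m,cv2.MORPH_OPEN,np.ones((3,3),np.uint8))
    return max(cv2.findContours(m,0,2)[0],key=cv2.contourArea)
def masks(im):
    g=cv2.cvtColor(im,cv2.COLOR_BGR2HSV)
    return (g[...,2]<75).astype(np.uint8)*255, ((g[...,2]>110)&(g[...,1]<60)).astype(np.uint8)*255
def padmid(ci,c):
    w=np.array([on_z(ci,*q[0],.008)[:2] for q in c],np.float32)
    r=cv2.minAreaRect((w*1000).astype(np.float32)); return r
E
python3 - <<'E'
from m import *
im=cv2.imread('pics/w_tag.png');ci=np.load('w_tag.npy',allow_pickle=True).item()
dk,lt=masks(im)
c=comp(lt,340,210,460,320);r=cv2.fitEllipse(cv2.convexHull(c));print('tag',r,on_z(ci,*r[0],.044))
w=np.array([on_z(ci,*q[0],.044)[:2]*1000 for q in cv2.convexHull(c)],np.float32);print(cv2.minEnclosingCircle(w))
im=cv2.imread('pics/w_pad.png');ci=np.load('w_pad.npy',allow_pickle=True).item()
dk,lt=masks(im)
c=comp(dk,255,125,370,230);print('pad',padmid(ci,c))
_,lt=masks(im); c=comp(lt,290,140,350,210);print(cv2.boundingRect(c))
cv2.imwrite('pics/cr2.png',cv2.resize(im[120:235,255:370],(575,575),interpolation=cv2.INTER_NEAREST))
o=robot.get_obs();print(o['tool_pos'],o['tcp_rot'])
E
```

```text
tag ((343.3594055175781, 220.0524444580078), (13.115426063537598, 31.080930709838867), 11.560490608215332) [ 0.47272747 -0.33608016  0.044     ]
((470.7185974121094, -337.23297119140625), 10.763803482055664)
pad ((515.294677734375, 332.83978271484375), (68.990478515625, 69.35125732421875), 88.59979248046875)
(303, 167, 32, 33)
[0.4908122  0.3246978  0.22006034] [ 9.99999327e-01 -1.09423857e-03  2.29123952e-04  3.08584053e-04]
```

View pics/cr2.png

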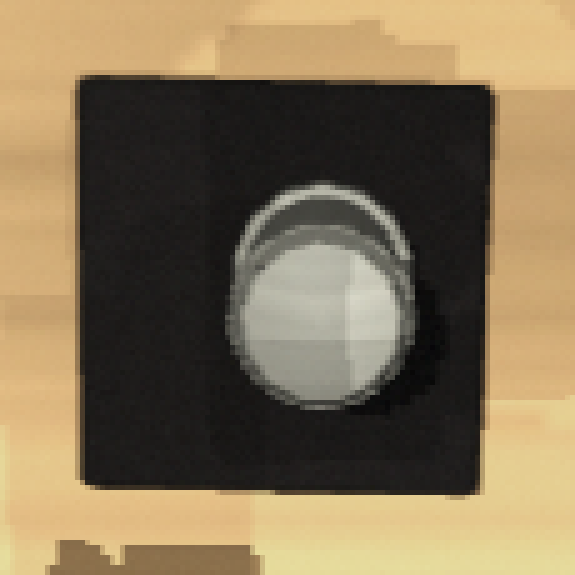

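The crop shows the foot ring centred near full-frame pixel (319.7,173.4) and the handle top near (319.5,184.6). The pad was found cleanly. I compute the punch and repeat the tag mask.

Run:
```python
from m import *
ci=np.load('w_pad.npy',allow_pickle=True).item()
print('foot',on_z(ci,319.7,173.4,.018),'top',on_z(ci,319.5,184.6,.077))
im=cv2.imread('pics/w_tag.png');ci=np.load('w_tag.npy',allow_pickle=True).item()
v=(im.max(2)>110).astype(np.uint8)*255
c=comp(v,354,228,444,312)
h=cv2.convexHull(c);w=np.array([on_z(ci,*q[0],.044)[:2]*1000 for q in h],np.float32);print(cv2.minEnclosingCircle(w),cv2.fitEllipse(w))
```

```text
foot [0.52017584 0.3256685  0.018     ] top [0.51894818 0.32571741 0.077     ]
((459.9259338378906, -385.9006652832031), 29.409513473510742) ((455.7302551269531, -382.1573486328125), (24.523948669433594, 68.11583709716797), 177.73880004882812)
```

Run:
```python
from m import *
im=cv2.imread('pics/w_tag.png');ci=np.load('w_tag.npy',allow_pickle=True).item()
v=(im.max(2)>120).astype(np.uint8)*255
c=comp(v,280,172,358,252)
h=cv2.convexHull(c);w=np.array([on_z(ci,*q[0],.044)[:2]*1000 for q in h],np.float32);print(cv2.boundingRect(c),cv2.minEnclosingCircle(w),cv2.fitEllipse(w))
# check repeatability of the commanded pose and go above the punch
q=[1,0,0,0]
hand.grip(.05,20)
robot.move_ptp([.5196,.3257,.13],q); robot.dwell(.3)
o=robot.get_obs();print(o['t'],o['tool_pos'],o['tcp_rot'],o['grip_width'],o['ft_force'])
p,d,ci=snap('wrist','w3.png')
```

```text
(287, 184, 64, 62) ((476.53192138671875, -316.4217529296875), 25.30204963684082) ((476.80029296875, -316.47332763671875), (49.66972732543945, 50.39699172973633), 0.2416730672121048)
5.2583 [0.51997646 0.32644467 0.13170427] [ 9.99999030e-01  2.83697049e-04  1.05818326e-03 -8.59688033e-04] 0.05060558194851001 [-0.56890247 -0.14181356  0.13234461]
```

View pics/w3.png

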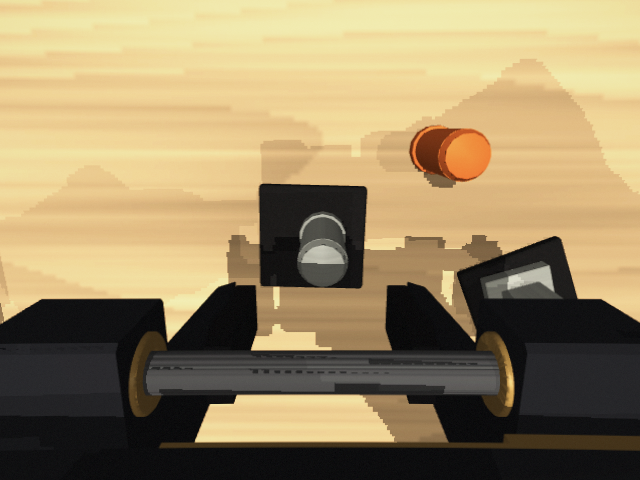

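Here the handle top is at (322,263), between the finger inner edges at 256 and 387, so it is centred. I descend and grip.

Run:
```python
from m import *
ci=vision.camera_info('wrist');print('top',on_z(ci,322,263,.077))
q=[1,0,0,0]
x,y=.5198,.3257
robot.servo_line([x,y,.06],q,.12)
robot.servo_line([x,y,.032],q,.06); robot.dwell(.2)
o=robot.get_obs();print(o['t'],o['tool_pos'],o['tcp_rot'],o['ft_force'])
hand.grip(.0,25); robot.dwell(.2)
o=robot.get_obs();print(o['t'],o['tool_pos'],o['grip_width'],o['grasp_force'],o['ft_force'])
robot.servo_line([x,y,.06],q,.06); robot.dwell(.2)
o=robot.get_obs();print(o['t'],o['tool_pos'],o['tcp_rot'],o['grip_width'],o['grasp_force'],o['ft_force'],o['torque'])
```

```text
top [0.52122694 0.32620564 0.077     ]
6.8583 [0.52003594 0.32586193 0.03233812] [ 9.99999938e-01  3.10973745e-05  2.96297743e-04 -1.86177047e-04] [-0.47267771  1.38010776 -0.0787244 ]
7.55 [0.5198252  0.32577142 0.03209197] 0.025273057814982836 24.99993751756847 [ 0.10951725 -0.69356183  1.52514894]
8.3667 [0.51954159 0.32557623 0.0596298 ] [ 9.99999934e-01  3.42014679e-05 -3.08213498e-04  1.91104569e-04] 0.025256966026925405 24.999863281846046 [ 0.19318265 -0.03965602 -2.47023055] [ 0.02708179  0.01785412 -0.00224833]
```

Run:
```python
from m import *
q=[1,0,0,0]
robot.servo_line([.5198,.3257,.17],q,.15)
robot.move_ptp([.4773,-.3168,.17],q)
robot.servo_line([.4773,-.3168,.085],q,.1); robot.dwell(.4)
F=[]
for i in range(10):
    o=robot.get_obs();F.append(o['ft_force']);robot.dwell(.02)
print(o['t'],o['tool_pos'],o['tcp_rot'],o['grip_width'],np.mean(F,0),np.std(F,0),o['torque'])
p,d,ci=snap('wrist','w4.png'); snap('side','s4.png'); np.save('w4.npy',ci,allow_pickle=True)
a=cv2.imread('pics/w4.png')[150:400,180:480]; b=cv2.imread('pics/s4.png')[60:185,270:420]
cv2.imwrite('pics/c4.png',np.hstack([cv2.resize(a,(400,333)),cv2.resize(b,(400,333))]))
```

```text
13.1 [ 0.47730433 -0.31681561  0.0850437 ] [ 9.99999999e-01 -1.87551193e-05  2.62610253e-05  1.34778552e-05] 0.025348120373695424 [-0.16343556  0.17941659 -2.30215794] [0.6581182  0.58660783 0.26929709] [ 0.0342465   0.01663738 -0.02051501]
```

View pics/c4.png

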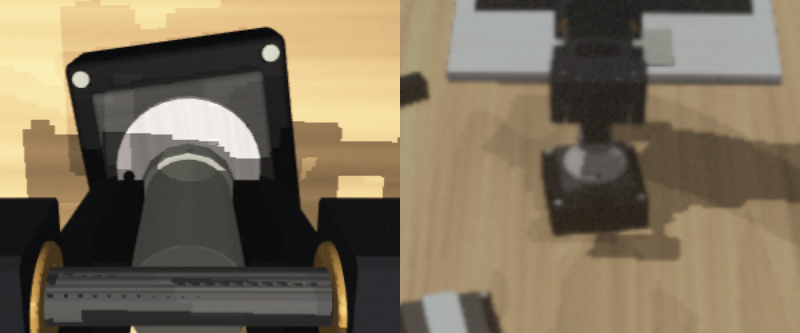

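The left view shows the foot laterally centred on the tag (crop column 189 for both). The side view shows the punch hanging upright over the round fixture. I check fore-aft from the rim pixels, then press with force feedback.

Run:
```python
from m import *
ci=np.load('w4.npy',allow_pickle=True).item()
t=on_z(ci,321.75,222.8,.044)-[.025,0,0]; f=on_z(ci,321.75,257.3,.071)-[.015,0,0]
dx=t[0]-f[0]; print('tag',t,'foot',f,dx)
q=[1,0,0,0]; x=.4773+np.clip(dx,-.002,.002)*.7; y=-.3168
def mean(n=8):
    L=[]
    for i in range(n): o=robot.get_obs();L.append([o['ft_force'][2],o['tool_pos'][2]]);robot.dwell(.01)
    return np.mean(L,0)
robot.servo_line([x,y,.085],q,.05)
robot.servo_line([x,y,.0705],q,.04); robot.dwell(.2)
b=mean(15)[0]; z=.0705
while z>.058:
    z-=.0005; robot.servo_line([x,y,z],q,.01); robot.dwell(.04)
    F,za=mean(); F-=b; print(round(z,4),round(za,5),round(F,2))
    if F>8.3: break
o=robot.get_obs();print(b,o['t'],o['tool_pos'],o['tcp_rot'],o['ft_force'],o['torque'],o['grip_width'])
open('z.txt','w').write(f'{x} {y} {z} {b}')
```

```text
tag [ 0.47707855 -0.31678772  0.044     ] foot [ 0.47954752 -0.31672491  0.071     ] -0.0024689692884624637
0.07 0.07001 -0.06
0.0695 0.06947 -0.26
0.069 0.06898 -0.09
0.0685 0.06849 -0.09
0.068 0.06811 1.36
0.0675 0.06762 2.87
0.067 0.06705 3.33
0.0665 0.06654 3.27
0.066 0.06604 4.03
0.0655 0.06553 4.58
0.065 0.06504 4.98
0.0645 0.06454 5.13
0.064 0.06403 5.42
0.0635 0.06354 5.84
0.063 0.06304 6.16
0.0625 0.06254 6.94
0.062 0.06203 7.03
0.0615 0.06157 7.72
0.061 0.06111 7.58
0.0605 0.06064 8.17
0.06 0.0602 8.69
-2.175081579111093 21.825 [ 0.47597347 -0.31681944  0.06017675] [9.99999995e-01 2.65951499e-05 8.63634456e-05 5.28249039e-05] [-0.49013191 -0.15794448  7.28018622] [-0.06521155  0.01357141  0.05536692] 0.025066815695604382
```

Run:
```python
from m import *
x,y,z,b=map(float,open('z.txt').read().split()); q=[1,0,0,0]
robot.servo_line([x,y,z-.0003],q,.01)
L=[]
for i in range(12):
    o=robot.get_obs();L.append([o['ft_force'][2]-b,o['tool_pos'][2]]);robot.dwell(.1)
print(np.mean(L,0),o['tool_pos'])
robot.servo_line([x,y,.070],q,.015); robot.servo_line([x,y,.17],q,.1)
X,Y=.5150,.3320
robot.move_ptp([X,Y,.17],q); robot.servo_line([X,Y,.055],q,.12); robot.dwell(.4)
o=robot.get_obs();print(o['t'],o['tool_pos'],o['tcp_rot'],o['grip_width'],o['ft_force'])
p,d,ci=snap('wrist','w5.png'); np.save('w5.npy',ci,allow_pickle=True); 
cv2.imwrite('pics/c5.png',cv2.resize(cv2.imread('pics/w5.png')[150:400,180:480],(720,600)))
```

```text
[9.56091342 0.06002508] [ 0.47594495 -0.31683618  0.06002072]
29.0833 [0.51510274 0.33207893 0.05526725] [ 9.99999978e-01 -7.13544290e-06  1.70394993e-04 -1.25826099e-04] 0.025094959182171903 [ 0.32084721 -0.34088542 -2.77631708]
```

View pics/c5.png

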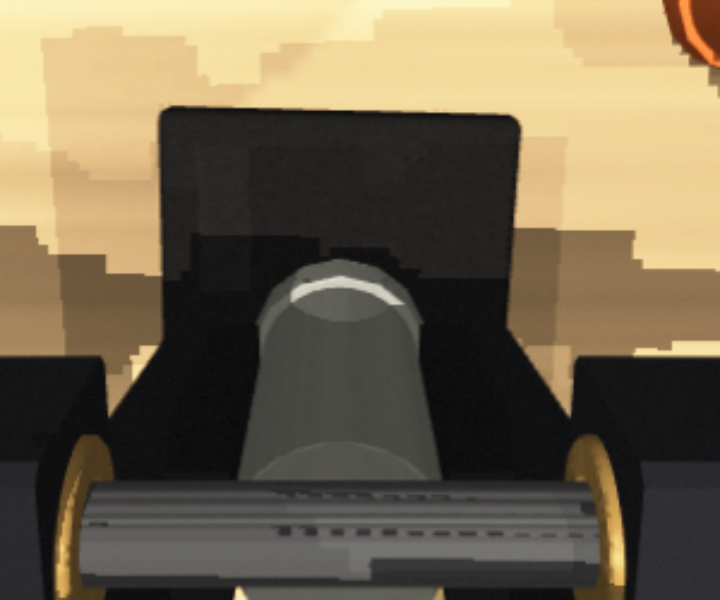

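The pad is straight ahead with its far edge at crop (340,112), and the foot rim is at crop (340,260), so it is laterally centred. I compute the fore-aft correction, set down and release.

Run:
```python
from m import *
ci=np.load('w5.npy',allow_pickle=True).item()
p=on_z(ci,321.7,196.7,.008)-[.035,0,0]; f=on_z(ci,321.7,258.3,.0412)-[.015,0,0]
pl=on_z(ci,180+163/2.4,150+300/2.4,.008);pr=on_z(ci,180+510/2.4,150+300/2.4,.008)
print('pad',p,'foot',f,(pl+pr)/2,pl[1]-pr[1])
q=[1,0,0,0]; x=.5150+np.clip((p-f)[0],-.003,.003)*.7; y=.3320
robot.servo_line([x,y,.040],q,.08)
robot.servo_line([x,y,.0345],q,.03); robot.dwell(.2)
b=np.mean([(robot.dwell(.01),robot.get_obs()['ft_force'][2])[1] for _ in range(12)]); z=.0345
while z>.029:
    z-=.0005; robot.servo_line([x,y,z],q,.015); robot.dwell(.04)
    F=np.mean([(robot.dwell(.01),robot.get_obs()['ft_force'][2])[1] for _ in range(6)])-b
    print(round(z,4),round(F,2))
    if F>1.5: break
print(robot.get_obs()['tool_pos'])
hand.grip(.05); robot.dwell(.2)
robot.servo_line([x,y,.06],q,.05); robot.servo_line([x,y,.16],q,.15)
robot.servo_line([x-.03,y,.22],q,.15);robot.dwell(.2)
snap('wrist','w6.png'); o=robot.get_obs();print(o['t'],o['tool_pos'],o['ft_force'])
snap('top','t6.png')
cv2.imwrite('pics/c6.png',np.hstack([cv2.resize(cv2.imread('pics/w6.png')[100:260,220:420],(400,320)),cv2.resize(cv2.imread('pics/t6.png')[180:300,140:290],(400,320))]))
```

```text
pad [0.5156369  0.33213154 0.008     ] foot [0.51691955 0.33218961 0.0412    ] [0.51273006 0.33281755 0.008     ] 0.06938393883869992
0.034 -0.25
0.0335 0.08
0.033 0.16
0.0325 -0.03
0.032 1.9
[0.51420334 0.33204391 0.03213001]
34.9333 [0.48410961 0.33158344 0.21907005] [-0.00474849 -0.47161754 -0.09361183]
```

View pics/c6.png

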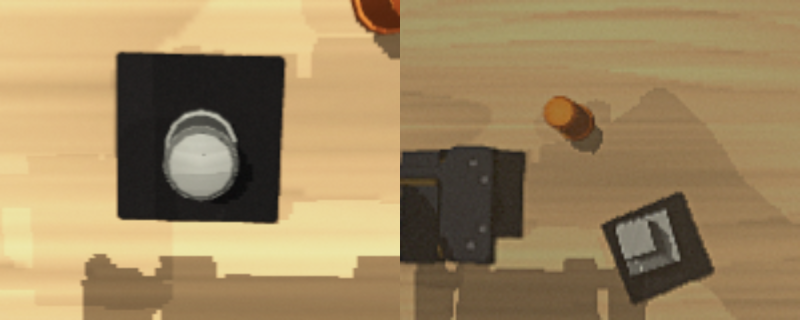

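The punch stands upright on its pad, with its foot at crop (201,145) and the pad middle at (200,137), so it is within about 2 mm. The square punch and the orange look-alike are where they were. I hand the job in.

```bash
python3 -c "
from station import robot
print(robot.job_done())"
```

```text
the job is handed in; nothing more can be done
None
```

The job is handed in at about 35 s of the 56 s allowed: the round punch was pressed on the round tag at 9.6 N for just over a second (at or just short of the hard stop), lifted straight off, and stood upright within about 2 mm of the middle of its pad, released.

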